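# Couple the pressure gauge to the bench air outlet

### The arm

A 6-joint arm with a two-finger parallel gripper is mounted at the origin on the work surface; the furniture and walls round the work are solid. World frame = base frame: x ahead of the robot, y to its left, z up, the work surface at z = 0. Lengths are in m, angles in degrees, forces in N, time in s.
With the tool pointing down it reaches from about 0.35 to 0.775 m from the base axis. Payload 7.3 kg.
Tool frame: the origin (TCP) lies midway between the tips of the shut fingers; the grasp point (between the pads) lies 19 mm behind it; z points along the fingers, x is the direction in which the jaws open and shut, and the axes are right-handed (so a half turn about z gives the same grasp; the last joint's range is limited). The gripper opens to 92 mm and grips with 3 to 60 N. Pads are 19 mm wide; open, the fingers measure 130 mm over their backs; the gripper's body (75 mm by 190 mm) begins 47 mm behind the grasp point.
Start: joints at [59.416, 19.595, 87.324, -0, 73.075, -8.365], TCP at [0.199, 0.486, 0.227] pointing down, gripper open.
Joint ranges: [-145.02, 145.02], [-44.19, 115.74], [2.07, 154.8], [-57.11, 237.11], [16.16, 152.29], [-177.93, 177.93]. Speed limits (degrees/s): [147.25, 147.25, 180, 180, 180, 180].

### API

Orientations are given as a 3x3 rotation matrix whose columns are the frame's x, y, z axes.
In Python, from rig import read_state, read_camera, camera_params, close_job gives the robot as it stands.
- The arm moves only by the tool step_arm, never from a script. Its arguments are lists of equal length, an entry for each row: "offset": the shift along the tool's x, y, z in m, a list of three; "yaw": the turn about the tool's z in degrees; "hand": the finger opening in m, from 0 to 0.0918. A call has exactly 8 rows; each row is the pose to reach, as a shift and turn from the pose measured when the call began, along the tool's axes at that moment; what a row does not reach only later rows make up. A row lasts 1/8 s, in which the tool goes at most 62.5 mm and 10.7 degrees, less where a joint would pass 70% of its speed; a pose out of reach is approached as far as the arm can. A call with a gripper value outside its range is refused whole. The fingers move at their own pace and stop on an object; "force" is the grip in N (left out, the last holds). Time passes only in rows, so rows that repeat a pose let the fingers close, or fill a call up. It gives the time, the measured TCP pose, the force and the opening at its end, in the units of the state.
- read_state(): the state, without advancing time (a new reading comes with each control period).
- read_camera(name): name is "scene" or "top" or "wrist"; returns (picture, depth): 384x512x3 uint8, blue, green, red; 384x512 float32, m along the optical axis (not along the pixel's ray), 0 where there is no reading.
- camera_params(name): a dict with "K" (3x3 intrinsics, pixels), "k1" (the pictures are not rectified: a ray, as slopes to the right and down, at radius r is drawn at 1 + k1 r^2 times it, then the intrinsics apply), "rvec" (rotation vector, rad) and "tvec" (3), from world to camera coordinates, as OpenCV has them; the wrist camera has in their place "mount" (4x4, takes a point from camera to tool coordinates, whose origin is the TCP and whose axes are the tool frame's). Camera axes: x right, y down, z forward; pixel columns grow to the right and rows downward; lengths in m; the calibration is good to about 2 mm. A picture is of the moment at which its call begins: read the wrist's pose just before it. camera_params takes no time and is no camera call.
- close_job(): hands the job in, once; it reports no verdict.
The state is a dict: "time_s": time; "joint_pos": joint angles; "qvel": joint speeds; "tau": joint torques, N m; "tool_pos": TCP position; "tcp_rot": TCP orientation; "wrist_force": force on the tool from outside, world axes, zero at the start; "ft_torque": the same for the moment, N m; "finger_gap": finger opening in m.
Only numpy, scipy, OpenCV 4.12 (cv2) and the standard library are available. Lean on these libraries where they do the work, as an engineer would, in place of code of your own. Each camera call takes 0.05 s, during which the arm holds its last target. There are 200 camera calls.

### The job

Fit the pressure gauge to the bench air outlet: draw the outlet's sliding sleeve down until it catches and stays down by itself, then take the gauge from its wooden stand and push its plug straight and gently into the outlet until the sleeve springs back up and locks it. Let go, and leave the gauge standing upright in the outlet. Do not force the plug - stop as soon as the sleeve jumps up - and do not tip the gauge or disturb the other things on the table.

Things in the scene. Friction and masses are not known exactly. Their poses are not given: they have to be found in the camera images.
- coupler: bench air outlet, fixed to the table: grey square foot 84x84x12 mm with a steel pillar; origin at the centre of the foot's underside, z up. The pillar is 30 mm in diameter and ends 110 mm above the table in an open bore 24.4 mm in diameter. A brass elbow pipe, below 40 mm height, stands at its +x side. More than 25 N between plug and outlet damages it
- mouth (a point): centre of the bore's open upper end, on the outlet's vertical axis, 110 mm above the table. While the sleeve is up, two steel jaws block the bore 20 to 24 mm below this point; they draw back when the sleeve is down, and close into the plug's groove when it springs up
- trip (a point): on the bore's axis 40 mm below the mouth. Deep in the bore is a button that the plug's tip presses (3 to 9 N, over about 3 mm) to release the sleeve. The release comes 0 to 16 mm below this point, differs at each start, is not measured and must be felt. Past it the plug meets a stiff cushion within 2 mm: 16 N per mm, solid after 3 mm
- sleeve_grip (a point): on the sleeve's axis, mid-height of its knurled grip, 88 mm above the table while the sleeve is up; moves with it. The aluminium sleeve is a tube 40 mm in outer diameter round the pillar, from 24 mm below to 16 mm above this point, with a flange of 52 mm diameter, 6 mm thick, at its lower end (flange top 18 mm below this point)
- sleeve_ring (a joint): how far the sleeve is drawn down, m: 0 up (its rest), 0.0145 at its lower stop. A spring pushes it up with about 5 N at the top, 9 N at the bottom. It catches by itself at about 0.0105; drawn down to 0.013 it has always caught; let go, it stays held at about 0.010
- gauge: pressure gauge with a brass plug below, 0.1 to 0.2 kg, upright in the stand; origin at the plug's lower tip, z up the plug, white dial facing -x. Stem 22 mm diameter, 60 mm long, tip chamfered 3 mm, groove (10 mm diameter) 17.5 to 39 mm above the tip; hexagon collar 60 to 68 mm; round case 44 mm diameter, flat faces 26 mm apart along x, centred 88 mm above the tip, top at 110 mm
- stand: fixed wooden block 80x80x40 mm with one upright hole 24 mm in diameter and 34 mm deep at its centre, where the gauge stands with its tip 6 mm above the table; origin at the centre of its underside
- ink_pot: small jar, 36 mm wide, 34 mm tall, a bystander; origin at its underside
- sanding_block: tan sanding block 56x86x27 mm, a bystander; origin at its underside
- lid_black: black cap 38 mm wide, 9 mm tall, a bystander; origin at its underside
- glue_bottle: white glue bottle with a pointed nozzle, 41 mm wide, 132 mm tall, a bystander; origin at its underside
Things that resemble listed ones, but are neither listed nor needed, are in the scene too. Leave any purple look-alike of the gauge alone.

How it is judged:
By the outcome, as a careful person would: the job done as asked, in the order asked, and still so for the second after the job is handed in, with the robot touching nothing.
It also fails if it takes over 67 s, if anything falls off the work surface, if the arm or the gripper's body presses on something with over 40 N, if the wrist force passes 120 N, or if a joint passes its speed limit or range.

## Working session

There is one attempt and no reset: what is moved stays moved. The work goes in short steps, Python scripts to look and compute and a tool call to move; the robot and the scene stay as the last step left them, time stands still between calls to the robot, and variables do not carry over. Pictures are saved under pics/ and viewed, about 8 in all and at most 12, crops included, and the job is handed in when it is done.

Besides the shell and the picture viewer there is one more tool, called as name([rows], argument=value, ...), one row to a line, values as JSON. step_arm: Moves the arm, as the interface text tells. Its arguments: {"type":"object","properties":{"offset":{"type":"array"},"yaw":{"type":"array"},"hand":{"type":"array"},"force":{"type":"number"}},"required":["offset","yaw","hand"]}

```bash
mkdir -p pics; ls; cat > h.py <<'E'
import numpy as np, cv2
from rig import *
def grab(name,tag):
    st=read_state(); im,d=read_camera(name); p=camera_params(name)
    if 'mount' in p:
        T=np.eye(4);T[:3,:3]=np.array(st['tcp_rot']).reshape(3,3);T[:3,3]=st['tool_pos'];M=T@np.array(p['mount'])
    else:
        R=cv2.Rodrigues(np.array(p['rvec'],float))[0];M=np.eye(4);M[:3,:3]=R.T;M[:3,3]=-R.T@np.array(p['tvec'],float).ravel()
    np.savez(tag+'.npz',im=im,d=d,K=p['K'],k1=p['k1'],M=M)
    return im
def cloud(tag):
    z=np.load(tag+'.npz');h,w=z['d'].shape
    uv=np.stack(np.meshgrid(np.arange(w),np.arange(h)),-1).reshape(-1,1,2).astype(float)
    n=cv2.undistortPoints(uv,z['K'],np.array([float(z['k1']),0,0,0])).reshape(h,w,2)
    P=np.dstack([n,np.ones((h,w))])*z['d'][...,None]
    return z['im'],z['d'],P@z['M'][:3,:3].T+z['M'][:3,3]
E
python3 - <<'E'
from h import *
a=grab('scene','s0');b=grab('top','t0')
cv2.imwrite('pics/s0.png',cv2.resize(a,(800,600)));cv2.imwrite('pics/t0.png',cv2.resize(b,(800,600)))
s=read_state();print(s['time_s'],s['tcp_rot'],s['wrist_force'],s['finger_gap'])
E
```

```text
pics
0.1 [[ 3.78126447e-01  9.25753723e-01 -6.58978901e-04]
 [ 9.25753078e-01 -3.78126974e-01 -1.10909644e-03]
 [-1.27592785e-03 -1.90673050e-04 -9.99999168e-01]] [-0.09841864 -0.29167103 -0.53187641] 0.09179516084016359
```

View pics/s0.png

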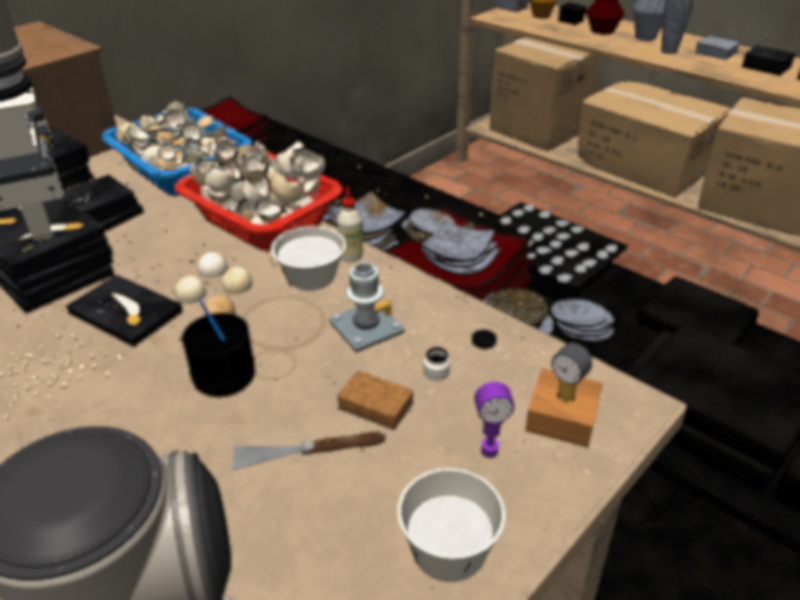

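View pics/t0.png

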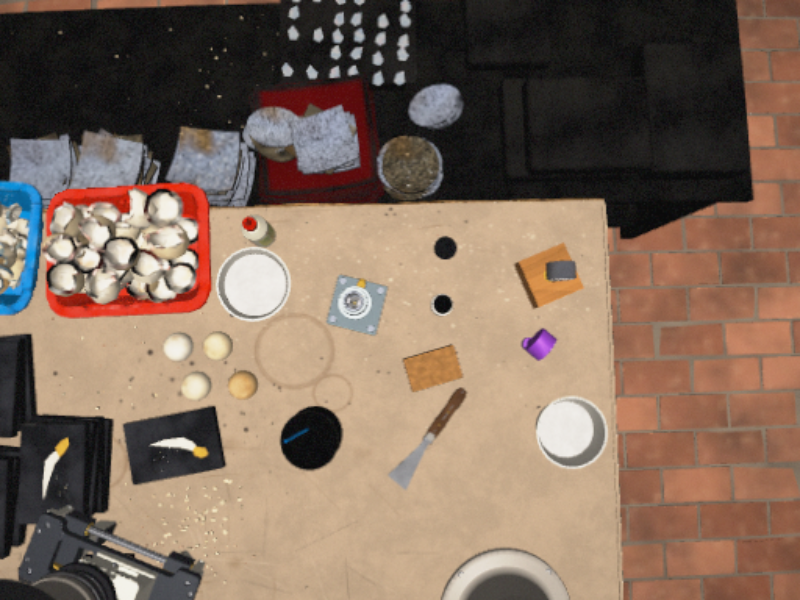

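The scene picture shows the outlet at (365,310), the gauge in its orange stand at (570,370), and the purple look-alike at (493,415). In the top picture they are at (355,302), (560,272) and (540,345). The gauge I want is the grey one standing in the wooden block.

```bash
python3 - <<'E'
from h import *
def circ(P):
    A=np.c_[2*P[:,:2],np.ones(len(P))];s=np.linalg.lstsq(A,(P[:,:2]**2).sum(1),rcond=None)[0];return s[:2],np.sqrt(s[2]+s[:2]@s[:2])
for t in 'ts':
    im,d,W=cloud(t+'0'); s=.64
    def reg(x0,y0,x1,y1):
        return W[int(y0*s):int(y1*s),int(x0*s):int(x1*s)].reshape(-1,3)
    C=reg(*((315,260,400,345) if t=='t' else (325,255,410,355)))
    G=reg(*((500,225,600,325) if t=='t' else (510,335,615,450)))
    print(t,'table z',np.median(reg(*((400,310,500,340) if t=='t' else (280,350,330,390)))[:,2]))
    for n,P,bs in (('coup',C,[(.006,.018),(.062,.08),(.08,.1),(.1,.116)]),('gau',G,[(.034,.046),(.06,.074),(.075,.13)])):
        for a,b in bs:
            Q=P[(P[:,2]>a)&(P[:,2]<b)]
            if len(Q)<6: print(n,a,b,len(Q));continue
            r=cv2.minAreaRect((Q[:,:2]*1000).astype(np.float32))
            print(n,a,b,len(Q),'mean',Q.mean(0).round(4),'min',Q.min(0).round(4),'max',Q.max(0).round(4),'rect',np.round(r[0],1),np.round(r[1],1),round(r[2],1))
    if t=='t':
        for nm,r in (('ink',(425,290,460,320)),('black',(430,233,462,262)),('glue',(235,210,280,250)),('sand',(395,340,470,395)),('bowl',(215,245,295,325)),('purple',(515,325,560,365)),('bowl2',(530,390,610,475)),('cup',(275,400,345,475))):
            Q=reg(*r);Q=Q[Q[:,2]>.006];print(nm,Q.mean(0).round(3),Q.min(0).round(3),Q.max(0).round(3))
z=np.load('s0.npz')['im'];t=np.load('t0.npz')['im']
c=lambda im,x,y,w:cv2.resize(im[y:y+w,x:x+w],(390,390),interpolation=cv2.INTER_CUBIC)
cv2.imwrite('pics/c0.png',np.hstack([c(z,320,210,80),c(t,325,150,60)]))
E
```

```text
t table z 0.00018523585724700142
coup 0.006 0.018 674 mean [0.5032 0.2273 0.0123] min [0.4568 0.1806 0.0062] max [0.5558 0.2795 0.018 ] rect [506.9 229.2] [84.  83.5] 74.3
coup 0.062 0.08 126 mean [0.504  0.2264 0.0702] min [0.4831 0.2047 0.0637] max [0.5319 0.2533 0.0795] rect [507.6 229. ] [48.6 48.8] 89.5
coup 0.08 0.1 47 mean [0.5048 0.2261 0.0906] min [0.487  0.2085 0.0801] max [0.527  0.2486 0.1   ] rect [505.2 226.4] [34.9 40. ] 60.2
coup 0.1 0.116 139 mean [0.5071 0.2294 0.1058] min [0.4888 0.2105 0.1006] max [0.5266 0.2478 0.1126] rect [507.8 229.2] [37.4 37.6] 88.6
gau 0.034 0.046 789 mean [ 0.5447 -0.0785  0.0399] min [ 0.4954 -0.1332  0.034 ] max [ 0.5979 -0.0309  0.0448] rect [546.6 -83.3] [80.3 81.7] 21.8
gau 0.06 0.074 0
gau 0.075 0.13 238 mean [ 0.5451 -0.0798  0.1086] min [ 0.533  -0.1048  0.0789] max [ 0.5592 -0.0617  0.1177] rect [545.9 -83.2] [43.2 26.1] 88.9
ink [0.502 0.092 0.042] [0.447 0.072 0.009] [0.52  0.173 0.991]
black [0.599 0.08  0.008] [0.58  0.062 0.006] [0.618 0.099 0.013]
glue [0.618 0.376 0.082] [0.447 0.173 0.006] [0.662 0.416 0.991]
sand [0.401 0
[... 653 characters left out ...]
 161 mean [0.4991 0.2193 0.0909] min [0.4858 0.206  0.0801] max [0.5208 0.2437 0.0999] rect [502.9 224.2] [35.9 35.3] 81.3
coup 0.1 0.116 158 mean [0.5046 0.2254 0.105 ] min [0.4865 0.2081 0.1   ] max [0.5249 0.2481 0.1114] rect [504.5 224.9] [36.9 39.6] 50.4
gau 0.034 0.046 1062 mean [ 0.5396 -0.0905  0.0392] min [ 0.4943 -0.1384  0.034 ] max [ 0.5998 -0.0368  0.0458] rect [546.6 -86.7] [85.1 80.1] 21.5
gau 0.06 0.074 48 mean [ 0.5376 -0.0896  0.0667] min [ 0.5329 -0.0995  0.06  ] max [ 0.5452 -0.0744  0.0735] rect [537.8 -88.1] [10.4 25.6] 12.4
gau 0.075 0.13 536 mean [ 0.5332 -0.0891  0.1007] min [ 0.4387 -0.109   0.076 ] max [ 0.5604 -0.062   0.1169] rect [499.6 -85.1] [ 42.4 123. ] 86.7
```

View pics/c0.png

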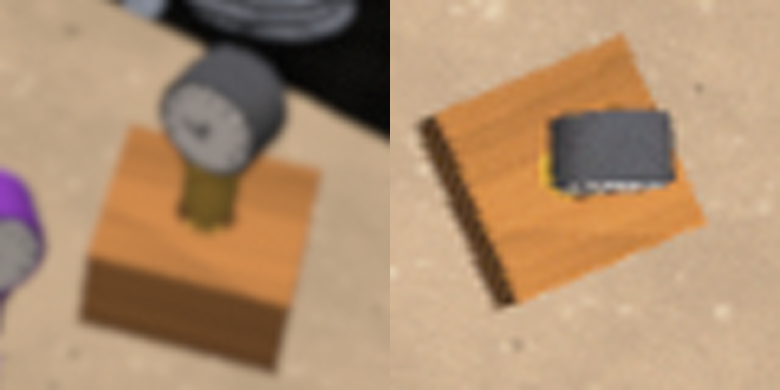

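The crop confirms the target: a grey case with a white dial in the wooden block, while the purple one stands free. The fits match the given sizes:

| Item | Position or height | Size check |
|---|---|---|
| Outlet | (0.5075, 0.229) | foot 84 mm |
| Gauge | (0.546, -0.083) | 43x26 mm |
| Gauge top | z 0.116 | as expected |

Next I move above the outlet with the jaws along world x.

step_arm([
  [-0.017,0.054,0],
  [-0.035,0.109,0],
  [-0.052,0.164,0],
  [-0.07,0.219,0],
  [-0.087,0.274,0],
  [-0.104,0.328,0],
  [-0.121,0.383,0],
  [-0.121,0.383,0],
], yaw=[9.7,19.4,29.1,38.7,48.4,58.1,67.8,67.8], hand=[0.08,0.08,0.08,0.08,0.08,0.08,0.08,0.08])

```text
time_s: 1.1
tool_pos: [0.5094, 0.2261, 0.2253]
tcp_rot: [[1.0, -0.006, -0.001], [-0.006, -1.0, -0.002], [-0.001, 0.002, -1.0]]
wrist_force: [-1.2, 0.0, -0.1]
finger_gap: 0.0801
```

```bash
cat > m.py <<'E'
from h import *
def st():
    s=read_state();print(s['time_s'],'pos',np.round(s['tool_pos'],4),'F',np.round(s['wrist_force'],2),'T',np.round(s['ft_torque'],3),'gap',round(s['finger_gap'],4));print(np.round(s['tcp_rot'],4).tolist())
E
python3 - <<'E'
from m import *
st();im=grab('wrist','w1');cv2.imwrite('pics/w1.png',im)
im,d,W=cloud('w1')
m=(abs(W[...,0]-.5075)<.07)&(abs(W[...,1]-.229)<.07)&(d>0)
for a,b in [(.008,.016),(.066,.073),(.1005,.1075),(.1085,.1125)]:
    Q=W[m&(W[...,2]>a)&(W[...,2]<b)]
    if len(Q)<8: print(a,len(Q));continue
    c,r=cv2.minEnclosingCircle((Q[:,:2]*1000).astype(np.float32))
    q=cv2.minAreaRect((Q[:,:2]*1000).astype(np.float32));print(a,len(Q),Q.mean(0).round(4),'circ',np.round(c,1),round(r,1),'rect',np.round(q[0],1),np.round(q[1],1),q[2])
E
```

```text
1.1 pos [0.5094 0.2261 0.2253] F [-1.21  0.05 -0.09] T [-0.029  0.07  -0.009] gap 0.0801
[[1.0, -0.0063, -0.0012], [-0.0063, -1.0, -0.002], [-0.0012, 0.002, -1.0]]
0.008 2516 [0.5054 0.2421 0.0109] circ [506.3 230. ] 57.1 rect [506.3 229.4] [84.  83.7] 74.601318359375
0.066 505 [0.5067 0.2409 0.0685] circ [506.2 229.8] 25.7 rect [506.3 236.2] [50.4 37.4] 0.20121969282627106
0.1005 605 [0.5062 0.2307 0.1029] circ [506.3 229.4] 20.0 rect [506.3 229.5] [39.  38.8] 21.438520431518555
0.1085 109 [0.5053 0.2294 0.1091] circ [506.3 229.3] 14.7 rect [506.4 229.2] [27.7 28.4] 43.738651275634766
```

View pics/w1.png

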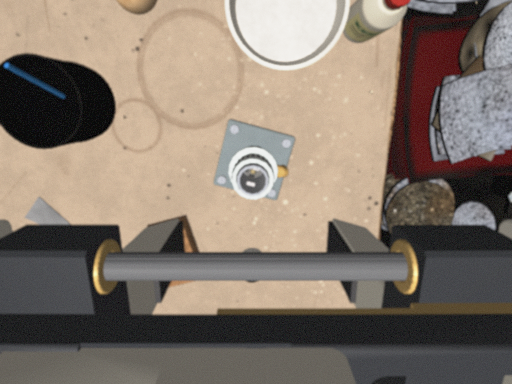

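The wrist view shows the sleeve ring at (253,172), with the axis at (0.5063, 0.2293). All radii match. Descending over the sleeve.

step_arm([
  [-0.003,-0.003,0.03],
  [-0.003,-0.003,0.07],
  [-0.003,-0.003,0.11],
  [-0.003,-0.003,0.135],
  [-0.003,-0.003,0.147],
  [-0.003,-0.003,0.152],
  [-0.003,-0.003,0.152],
  [-0.003,-0.003,0.152],
], yaw=[0,0,0,0,0,0,0,0], hand=[0.08,0.08,0.08,0.08,0.08,0.08,0.06,0.05])

```text
time_s: 2.15
tool_pos: [0.5049, 0.2306, 0.0743]
tcp_rot: [[1.0, -0.003, -0.001], [-0.003, -1.0, -0.001], [-0.001, 0.001, -1.0]]
wrist_force: [-0.5, -0.6, 0.7]
finger_gap: 0.0647
```

step_arm([
  [0.0015,0.0013,0.001],
  [0.0015,0.0013,0.001],
  [0.0015,0.0013,0.001],
  [0.0015,0.0013,0.001],
  [0.0015,0.0013,0.001],
  [0.0015,0.0013,0.001],
  [0.0015,0.0013,0.001],
  [0.0015,0.0013,0.001],
], yaw=[0,0,0,0,0,0,0,0], hand=[0.044,0.044,0.044,0.037,0.037,0.037,0.037,0.037], force=30)

```text
time_s: 3.15
tool_pos: [0.5067, 0.2293, 0.0734]
tcp_rot: [[1.0, -0.003, -0.0], [-0.003, -1.0, -0.001], [-0.0, 0.001, -1.0]]
wrist_force: [2.5, -1.2, -0.3]
finger_gap: 0.0396
```

step_arm([
  [0,0,0.003],
  [0,0,0.006],
  [0,0,0.009],
  [0,0,0.011],
  [0,0,0.0125],
  [0,0,0.0135],
  [0,0,0.0135],
  [0,0,0.0135],
], yaw=[0,0,0,0,0,0,0,0], hand=[0.037,0.037,0.037,0.037,0.037,0.037,0.037,0.037], force=30)

```text
time_s: 4.15
tool_pos: [0.5067, 0.2293, 0.0605]
tcp_rot: [[1.0, -0.002, 0.0], [-0.002, -1.0, -0.001], [0.0, 0.001, -1.0]]
wrist_force: [-1.2, -1.9, 6.8]
finger_gap: 0.0396
```

step_arm([
  [0,0,0.0008],
  [0,0,0.0008],
  [0,0,0.0008],
  [0,0,0.0008],
  [0,0,0],
  [0,0,0],
  [0,0,0],
  [0,0,0],
], yaw=[0,0,0,0,0,0,0,0], hand=[0.037,0.037,0.037,0.037,0.037,0.08,0.08,0.08], force=30)

```text
time_s: 5.15
tool_pos: [0.5062, 0.2292, 0.0601]
tcp_rot: [[1.0, -0.002, -0.001], [-0.002, -1.0, -0.001], [-0.001, 0.001, -1.0]]
wrist_force: [-0.1, 1.0, -0.5]
finger_gap: 0.0651
```

step_arm([
  [0,0,0],
  [0,0,0],
  [0,0,-0.03],
  [0,0,-0.07],
  [0,0,-0.11],
  [0,0,-0.15],
  [0,0,-0.165],
  [0,0,-0.165],
], yaw=[0,0,0,0,0,0,0,0], hand=[0.08,0.08,0.08,0.08,0.08,0.08,0.08,0.08])

```text
time_s: 6.15
tool_pos: [0.5065, 0.2295, 0.2252]
tcp_rot: [[1.0, -0.002, 0.0], [-0.002, -1.0, -0.001], [0.0, 0.001, -1.0]]
wrist_force: [-0.3, -0.5, 0.9]
finger_gap: 0.08
```

```bash
python3 - <<'E'
from m import *
st();grab('wrist','w2')
im,d,W=cloud('w2')
m=(np.hypot(W[...,0]-.5065,W[...,1]-.2293)<.03)&(d>0)
print(np.histogram(W[m][:,2],bins=np.arange(.04,.118,.004)))
r=np.hypot(W[...,0]-.5065,W[...,1]-.2293)
q=W[(r<.0195)&(r>.016)&(d>0)];print('sleeve top z',np.median(q[:,2]))
for a,b in [(.09,.098),(.1075,.1125)]:
    Q=W[m&(W[...,2]>a)&(W[...,2]<b)];c,rr=cv2.minEnclosingCircle((Q[:,:2]*1000).astype(np.float32));print(a,len(Q),c,rr)
E
```

```text
6.15 pos [0.5065 0.2295 0.2252] F [-0.28 -0.53  0.89] T [-0.079  0.081 -0.011] gap 0.08
[[1.0, -0.0023, 0.0001], [-0.0023, -1.0, -0.0007], [0.0002, 0.0007, -1.0]]
(array([  2,   9,  12,  87, 421,  61,  76,  56,  48,  56,  56,  88, 114,
       361,  54,  61, 130, 188,   0]), array([0.04 , 0.044, 0.048, 0.052, 0.056, 0.06 , 0.064, 0.068, 0.072,
       0.076, 0.08 , 0.084, 0.088, 0.092, 0.096, 0.1  , 0.104, 0.108,
       0.112, 0.116]))
sleeve top z 0.09293264001373747
0.09 456 (506.317138671875, 229.36830139160156) 19.894311904907227
0.1075 241 (506.5014953613281, 229.43240356445312) 14.935397148132324
```

The sleeve stays down by itself: its top reads 0.093, against 0.103 before. Moving to the gauge.

step_arm([
  [0.006,0.05,0],
  [0.013,0.1,0],
  [0.02,0.155,0],
  [0.026,0.21,0],
  [0.033,0.265,0],
  [0.0395,0.3125,0],
  [0.0395,0.3125,0],
  [0.0395,0.3125,0],
], yaw=[0,0,0,0,0,0,0,0], hand=[0.08,0.08,0.08,0.08,0.08,0.08,0.08,0.08])

```text
time_s: 7.2
tool_pos: [0.5439, -0.0827, 0.2227]
tcp_rot: [[1.0, -0.003, -0.005], [-0.003, -1.0, -0.0], [-0.005, 0.0, -1.0]]
wrist_force: [0.1, -0.8, 0.2]
finger_gap: 0.0802
```

```bash
python3 - <<'E'
from m import *
st();cv2.imwrite('pics/w3.png',grab('wrist','w3'))
im,d,W=cloud('w3')
m=(abs(W[...,0]-.546)<.06)&(abs(W[...,1]+.083)<.06)&(d>0)
for a,b in [(.036,.044),(.066,.075),(.09,.12),(.108,.12)]:
    Q=W[m&(W[...,2]>a)&(W[...,2]<b)]
    if len(Q)<8: print(a,len(Q));continue
    q=cv2.minAreaRect((Q[:,:2]*1000).astype(np.float32));print(a,len(Q),Q.mean(0).round(4),Q.min(0).round(4),Q.max(0).round(4),'rect',np.round(q[0],1),np.round(q[1],1),q[2])
m=(abs(W[...,0]-.436)<.04)&(abs(W[...,1]+.05)<.05)&(W[...,2]>.03)&(d>0);Q=W[m];print('purple',Q.min(0),Q.max(0))
E
```

```text
7.2 pos [ 0.5439 -0.0827  0.2227] F [ 0.07 -0.8   0.24] T [-0.1    0.057  0.014] gap 0.0802
[[1.0, -0.0029, -0.0052], [-0.0029, -1.0, -0.0], [-0.0052, 0.0001, -1.0]]
0.036 3601 [ 0.546  -0.0788  0.0386] [ 0.495  -0.1368  0.0361] [ 0.5974 -0.0345  0.0411] rect [546.  -85.5] [80.1 80.1] 21.6004581451416
0.066 0
0.09 1281 [ 0.546  -0.0813  0.1096] [ 0.5323 -0.1054  0.0931] [ 0.5591 -0.0637  0.116 ] rect [545.7 -84.5] [26.6 41.8] 0.5019208192825317
0.108 936 [ 0.5461 -0.0841  0.1122] [ 0.5325 -0.101   0.108 ] [ 0.5591 -0.0687  0.116 ] rect [545.7 -85. ] [26.5 32.4] 0.7119972109794617
purple [ 0.41410435 -0.07451113  0.03906141] [ 0.47596597 -0.02872802  0.3048441 ]
```

View pics/w3.png

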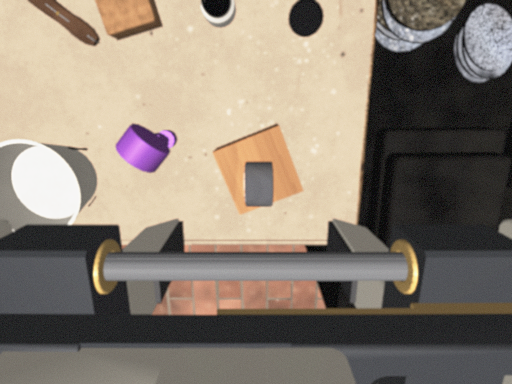

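The gauge sits at (258,184) in the wrist picture, measured at (0.5458, -0.085) with yaw about 0.5°. The purple one at (145,147) is clear of the fingers. Descending.

step_arm([
  [0.002,0.0023,0.02],
  [0.002,0.0023,0.055],
  [0.002,0.0023,0.09],
  [0.002,0.0023,0.12],
  [0.002,0.0023,0.137],
  [0.002,0.0023,0.145],
  [0.002,0.0023,0.145],
  [0.002,0.0023,0.145],
], yaw=[0,0,0,0,0,0,0,0], hand=[0.06,0.06,0.06,0.06,0.06,0.06,0.06,0.06])

```text
time_s: 8.25
tool_pos: [0.546, -0.0843, 0.079]
tcp_rot: [[1.0, -0.001, -0.003], [-0.001, -1.0, -0.001], [-0.003, 0.001, -1.0]]
wrist_force: [-0.5, -0.1, -0.3]
finger_gap: 0.0599
```

step_arm([
  [0,0.0007,0.002],
  [0,0.0007,0.002],
  [0,0.0007,0.002],
  [0,0.0007,0.002],
  [0,0.0007,0.002],
  [0,0.0007,0.002],
  [0,0.0007,0.002],
  [0,0.0007,0.002],
], yaw=[0,0,0,0,0,0,0,0], hand=[0.05,0.036,0.03,0.023,0.023,0.023,0.023,0.023], force=20)

```text
time_s: 9.25
tool_pos: [0.546, -0.085, 0.077]
tcp_rot: [[1.0, -0.001, -0.003], [-0.001, -1.0, -0.001], [-0.003, 0.001, -1.0]]
wrist_force: [0.3, 0.3, 1.3]
finger_gap: 0.0259
```

```bash
python3 - <<'E'
from m import *
st()
E
```

```text
9.25 pos [ 0.546 -0.085  0.077] F [0.29 0.3  1.3 ] T [-0.045  0.081  0.029] gap 0.0259
[[1.0, -0.0011, -0.0029], [-0.0011, -1.0, -0.0008], [-0.0029, 0.0008, -1.0]]
```

Gripped at 25.9 mm, which matches the case thickness. Lifting straight up, then across.

step_arm([
  [0,0,-0.01],
  [0,0,-0.03],
  [0,0,-0.055],
  [0,0,-0.08],
  [0,0,-0.105],
  [0,0,-0.125],
  [0,0,-0.135],
  [0,0,-0.135],
], yaw=[0,0,0,0,0,0,0,0], hand=[0.023,0.023,0.023,0.023,0.023,0.023,0.023,0.023])

```text
time_s: 10.25
tool_pos: [0.5465, -0.085, 0.2125]
tcp_rot: [[1.0, -0.001, -0.002], [-0.001, -1.0, -0.001], [-0.002, 0.001, -1.0]]
wrist_force: [0.1, 0.1, -2.5]
finger_gap: 0.0262
```

step_arm([
  [-0.004,-0.03,0],
  [-0.01,-0.08,0],
  [-0.017,-0.13,0],
  [-0.023,-0.18,0],
  [-0.029,-0.23,0],
  [-0.036,-0.28,0],
  [-0.0395,-0.3143,0],
  [-0.0395,-0.3143,0],
], yaw=[0,0,0,0,0,0,0,0], hand=[0.023,0.023,0.023,0.023,0.023,0.023,0.023,0.023])

```text
time_s: 11.25
tool_pos: [0.5061, 0.2314, 0.2109]
tcp_rot: [[1.0, 0.002, -0.004], [0.002, -1.0, -0.001], [-0.004, 0.001, -1.0]]
wrist_force: [1.1, -1.2, -2.4]
finger_gap: 0.0254
```

```bash
python3 - <<'E'
from m import *
st();a=grab('wrist','w4');b=grab('scene','s4')
c=cv2.resize(b[125:265,180:320],(420,420),interpolation=cv2.INTER_CUBIC)
cv2.imwrite('pics/w4.png',np.hstack([cv2.resize(a[100:310,150:350],(380,420)),c]))
E
```

```text
11.25 pos [0.5061 0.2314 0.2109] F [ 1.05 -1.24 -2.44] T [-0.091  0.097  0.002] gap 0.0254
[[1.0, 0.0025, -0.0045], [0.0025, -1.0, -0.0013], [-0.0045, 0.0013, -1.0]]
```

View pics/w4.png

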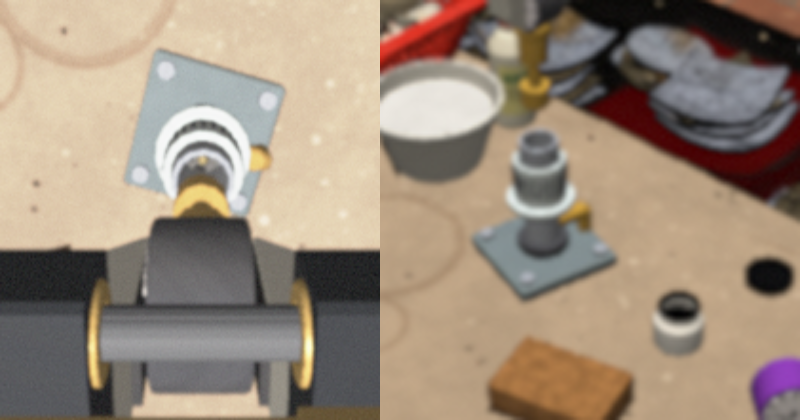

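The gauge hangs upright over the outlet. Outlet, sleeve and gauge all look fine. Settling just above the mouth.

step_arm([
  [0.0004,0.002,0.004],
  [0.0004,0.002,0.01],
  [0.0004,0.002,0.016],
  [0.0004,0.002,0.02],
  [0.0004,0.002,0.022],
  [0.0004,0.002,0.022],
  [0.0004,0.002,0.022],
  [0.0004,0.002,0.022],
], yaw=[0,0,0,0,0,0,0,0], hand=[0.023,0.023,0.023,0.023,0.023,0.023,0.023,0.023])

```text
time_s: 12.35
tool_pos: [0.5072, 0.2271, 0.1894]
tcp_rot: [[1.0, -0.0, -0.004], [-0.0, -1.0, -0.002], [-0.004, 0.002, -1.0]]
wrist_force: [0.8, -0.2, -1.2]
finger_gap: 0.0259
```

```bash
python3 - <<'E'
from m import *
st();a=grab('scene','s5')
im,d,W=cloud('s5')
# gauge stem/case check from scene depth
m=(np.hypot(W[...,0]-.5065,W[...,1]-.2294)<.03)&(d>0)
for a_,b_ in [(.088,.108),(.119,.132),(.135,.15),(.15,.176),(.185,.2)]:
    Q=W[m&(W[...,2]>a_)&(W[...,2]<b_)];print(a_,len(Q),Q.mean(0).round(4) if len(Q) else '')
cv2.imwrite('pics/s5.png',cv2.resize(a[130:240,180:290],(600,600),interpolation=cv2.INTER_CUBIC))
E
```

```text
12.35 pos [0.5072 0.2271 0.1894] F [ 0.77 -0.21 -1.2 ] T [-0.02   0.015  0.021] gap 0.0259
[[1.0, -0.0002, -0.0037], [-0.0002, -1.0, -0.002], [-0.0037, 0.002, -1.0]]
0.088 194 [0.5031 0.2234 0.0972]
0.119 44 [0.5021 0.2196 0.1264]
0.135 50 [0.5061 0.2239 0.1393]
0.15 80 [0.5021 0.2204 0.1653]
0.185 57 [0.4995 0.2126 0.1941]
```

View pics/s5.png

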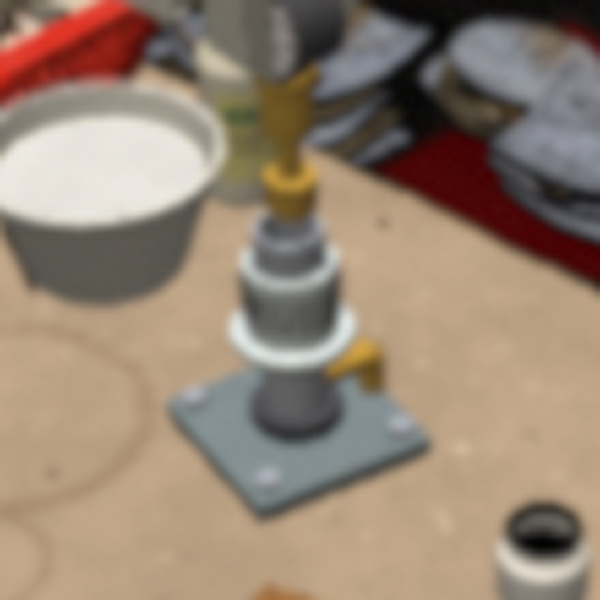

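step_arm([
  [0,-0.0024,0.001],
  [0,-0.0024,0.002],
  [0,-0.0024,0.003],
  [0,-0.0024,0.003],
  [0,-0.0024,0.003],
  [0,-0.0024,0.003],
  [0,-0.0024,0.003],
  [0,-0.0024,0.003],
], yaw=[0,0,0,0,0,0,0,0], hand=[0.023,0.023,0.023,0.023,0.023,0.023,0.023,0.023])

```text
time_s: 13.4
tool_pos: [0.5072, 0.2295, 0.1864]
tcp_rot: [[1.0, -0.0, -0.004], [-0.0, -1.0, -0.002], [-0.004, 0.002, -1.0]]
wrist_force: [-0.2, -0.3, -1.2]
finger_gap: 0.0257
```

```bash
python3 - <<'E'
from m import *
st()
E
```

```text
13.4 pos [0.5072 0.2295 0.1864] F [-0.18 -0.31 -1.17] T [-0.094  0.024 -0.02 ] gap 0.0257
[[1.0, -0.0002, -0.0035], [-0.0002, -1.0, -0.002], [-0.0035, 0.002, -1.0]]
```

step_arm([
  [0,0,0.002],
  [0,0,0.004],
  [0,0,0.006],
  [0,0,0.008],
  [0,0,0.01],
  [0,0,0.012],
  [0,0,0.012],
  [0,0,0.012],
], yaw=[0,0,0,0,0,0,0,0], hand=[0.023,0.023,0.023,0.023,0.023,0.023,0.023,0.023])

```text
time_s: 14.4
tool_pos: [0.5072, 0.2294, 0.1744]
tcp_rot: [[1.0, -0.0, -0.004], [-0.0, -1.0, -0.002], [-0.004, 0.002, -1.0]]
wrist_force: [0.6, -0.6, -1.6]
finger_gap: 0.0259
```

```bash
python3 - <<'E'
from m import *
st()
E
```

```text
14.4 pos [0.5072 0.2294 0.1744] F [ 0.6  -0.63 -1.58] T [-0.006  0.02  -0.004] gap 0.0259
[[1.0, -0.0003, -0.0035], [-0.0003, -1.0, -0.002], [-0.0035, 0.002, -1.0]]
```

Inside the bore with no contact force. Continuing past the jaws.

step_arm([
  [0,0,0.004],
  [0,0,0.008],
  [0,0,0.012],
  [0,0,0.016],
  [0,0,0.02],
  [0,0,0.023],
  [0,0,0.025],
  [0,0,0.025],
], yaw=[0,0,0,0,0,0,0,0], hand=[0.023,0.023,0.023,0.023,0.023,0.023,0.023,0.023])

```text
time_s: 15.4
tool_pos: [0.5071, 0.2294, 0.1493]
tcp_rot: [[1.0, -0.0, -0.004], [-0.0, -1.0, -0.002], [-0.004, 0.002, -1.0]]
wrist_force: [0.7, -0.5, -1.7]
finger_gap: 0.0258
```

```bash
cat > z.py <<'E'
from m import *
import sys
st();grab('top',sys.argv[1]);im,d,W=cloud(sys.argv[1])
r=np.hypot(W[...,0]-.507,W[...,1]-.229)
q=W[(r<.027)&(r>.022)&(d>0)&(W[...,2]>.045)&(W[...,2]<.085)];print('top flange z',len(q),np.median(q[:,2]) if len(q) else '')
grab('scene',sys.argv[1]);im,d,W=cloud(sys.argv[1])
r=np.hypot(W[...,0]-.5065,W[...,1]-.2294)
q=W[(r<.027)&(r>.021)&(d>0)&(W[...,2]>.045)&(W[...,2]<.085)];print('scene flange z',len(q),np.percentile(q[:,2],[10,50,90]) if len(q) else '')
E
python3 z.py a1
```

```text
15.4 pos [0.5071 0.2294 0.1493] F [ 0.73 -0.45 -1.74] T [-0.066  0.044 -0.006] gap 0.0258
[[1.0, -0.0002, -0.0037], [-0.0002, -1.0, -0.002], [-0.0037, 0.002, -1.0]]
top flange z 0 
scene flange z 125 [0.05686821 0.06042343 0.08106029]
```

step_arm([
  [0,0,0.001],
  [0,0,0.002],
  [0,0,0.003],
  [0,0,0.004],
  [0,0,0.005],
  [0,0,0.005],
  [0,0,0.005],
  [0,0,0.005],
], yaw=[0,0,0,0,0,0,0,0], hand=[0.023,0.023,0.023,0.023,0.023,0.023,0.023,0.023])

```text
time_s: 16.5
tool_pos: [0.5072, 0.2294, 0.1446]
tcp_rot: [[1.0, -0.0, -0.003], [-0.0, -1.0, -0.002], [-0.003, 0.002, -1.0]]
wrist_force: [0.2, 0.7, -1.6]
finger_gap: 0.0258
```

step_arm([
  [0,0,0.0004],
  [0,0,0.0008],
  [0,0,0.0012],
  [0,0,0.0016],
  [0,0,0.002],
  [0,0,0.002],
  [0,0,0.002],
  [0,0,0.002],
], yaw=[0,0,0,0,0,0,0,0], hand=[0.023,0.023,0.023,0.023,0.023,0.023,0.023,0.023])

```text
time_s: 17.5
tool_pos: [0.5072, 0.2295, 0.1426]
tcp_rot: [[1.0, -0.0, -0.003], [-0.0, -1.0, -0.002], [-0.003, 0.002, -1.0]]
wrist_force: [-0.4, -0.4, -2.5]
finger_gap: 0.0263
```

step_arm([
  [0,0,0.0004],
  [0,0,0.0008],
  [0,0,0.0012],
  [0,0,0.0016],
  [0,0,0.002],
  [0,0,0.002],
  [0,0,0.002],
  [0,0,0.002],
], yaw=[0,0,0,0,0,0,0,0], hand=[0.023,0.023,0.023,0.023,0.023,0.023,0.023,0.023])

```text
time_s: 18.5
tool_pos: [0.5072, 0.2295, 0.1406]
tcp_rot: [[1.0, -0.0, -0.003], [-0.0, -1.0, -0.002], [-0.003, 0.002, -1.0]]
wrist_force: [0.0, -0.8, -3.0]
finger_gap: 0.0257
```

step_arm([
  [0,0,0.0004],
  [0,0,0.0008],
  [0,0,0.0012],
  [0,0,0.0016],
  [0,0,0.002],
  [0,0,0.002],
  [0,0,0.002],
  [0,0,0.002],
], yaw=[0,0,0,0,0,0,0,0], hand=[0.023,0.023,0.023,0.023,0.023,0.023,0.023,0.023])

```text
time_s: 19.5
tool_pos: [0.5074, 0.2295, 0.1389]
tcp_rot: [[1.0, -0.0, -0.003], [-0.0, -1.0, -0.002], [-0.003, 0.002, -1.0]]
wrist_force: [-1.7, -0.9, 5.2]
finger_gap: 0.026
```

```bash
python3 z.py a2
```

```text
19.5 pos [0.5074 0.2295 0.1389] F [-1.73 -0.86  5.24] T [-0.238  0.288 -0.069] gap 0.026
[[1.0, -0.0002, -0.0025], [-0.0002, -1.0, -0.0017], [-0.0025, 0.0017, -1.0]]
top flange z 0 
scene flange z 130 [0.05719677 0.06035327 0.07880086]
```

Sleeve still down, with about 7 N on the button. Using small steps now.

step_arm([
  [0,0,0.0003],
  [0,0,0.0006],
  [0,0,0.0006],
  [0,0,0.0006],
  [0,0,0.0006],
  [0,0,0.0006],
  [0,0,0.0006],
  [0,0,0.0006],
], yaw=[0,0,0,0,0,0,0,0], hand=[0.023,0.023,0.023,0.023,0.023,0.023,0.023,0.023])

```text
time_s: 20.6
tool_pos: [0.5074, 0.2295, 0.1387]
tcp_rot: [[1.0, -0.0, -0.002], [-0.0, -1.0, -0.002], [-0.002, 0.002, -1.0]]
wrist_force: [-2.1, -0.2, 6.6]
finger_gap: 0.0255
```

```bash
python3 z.py a3
```

```text
20.6 pos [0.5074 0.2295 0.1387] F [-2.09 -0.16  6.58] T [-0.247  0.435 -0.026] gap 0.0255
[[1.0, -0.0002, -0.0021], [-0.0002, -1.0, -0.0016], [-0.0021, 0.0016, -1.0]]
top flange z 0 
scene flange z 128 [0.05704073 0.06072103 0.08025477]
```

step_arm([
  [-0.0004,0,0.0003],
  [-0.0006,0,0.0006],
  [-0.0006,0,0.0009],
  [-0.0006,0,0.0009],
  [-0.0006,0,0.0009],
  [-0.0006,0,0.0009],
  [-0.0006,0,0.0009],
  [-0.0006,0,0.0009],
], yaw=[0,0,0,0,0,0,0,0], hand=[0.023,0.023,0.023,0.023,0.023,0.023,0.023,0.023])

```text
time_s: 21.7
tool_pos: [0.5072, 0.2295, 0.1379]
tcp_rot: [[1.0, -0.0, -0.001], [-0.0, -1.0, -0.002], [-0.001, 0.002, -1.0]]
wrist_force: [2.3, -1.1, 3.4]
finger_gap: 0.0258
```

```bash
python3 z.py a4
```

```text
21.7 pos [0.5072 0.2295 0.1379] F [ 2.32 -1.09  3.39] T [-0.299 -0.432  0.035] gap 0.0258
[[1.0, -0.0002, -0.0014], [-0.0002, -1.0, -0.0015], [-0.0014, 0.0015, -1.0]]
top flange z 0 
scene flange z 124 [0.05740732 0.06071835 0.07884914]
```

step_arm([
  [0.0001,0,0.0003],
  [0.0001,0,0.0006],
  [0.0001,0,0.0009],
  [0.0001,0,0.0009],
  [0.0001,0,0.0009],
  [0.0001,0,0.0009],
  [0.0001,0,0.0009],
  [0.0001,0,0.0009],
], yaw=[0,0,0,0,0,0,0,0], hand=[0.023,0.023,0.023,0.023,0.023,0.023,0.023,0.023])

```text
time_s: 22.8
tool_pos: [0.507, 0.2296, 0.1372]
tcp_rot: [[1.0, -0.0, -0.002], [-0.0, -1.0, -0.001], [-0.002, 0.001, -1.0]]
wrist_force: [-0.1, -0.5, 5.6]
finger_gap: 0.026
```

```bash
python3 z.py a5
```

```text
22.8 pos [0.507  0.2296 0.1372] F [-0.07 -0.49  5.6 ] T [-0.151  0.059 -0.01 ] gap 0.026
[[1.0, -0.0001, -0.0017], [-0.0001, -1.0, -0.0014], [-0.0017, 0.0014, -1.0]]
top flange z 0 
scene flange z 102 [0.06585718 0.06943906 0.07897997]
```

The sleeve has sprung up: the flange reads 0.0694, from 0.0607. Stopping the push. Next I view it, then release.

```bash
python3 - <<'E'
from h import *
a=np.load('a5.npz')['im'];cv2.imwrite('pics/a5.png',cv2.resize(a[130:240,180:290],(600,600),interpolation=cv2.INTER_CUBIC))
E
```

```text
(no output)
```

View pics/a5.png

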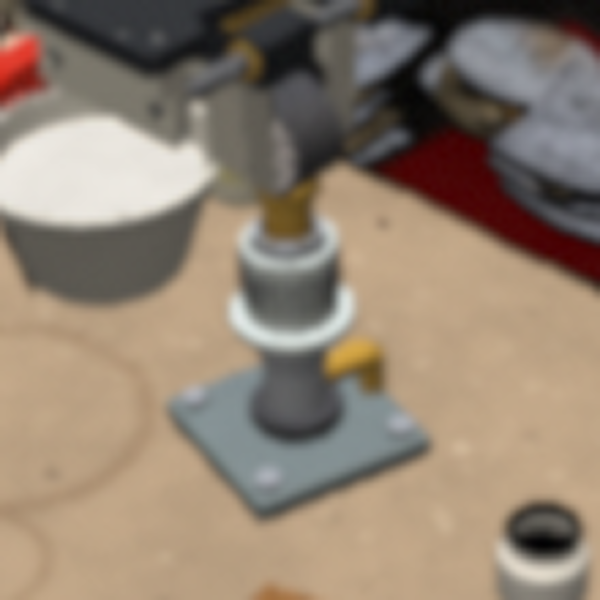

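step_arm([
  [0,0,-0.0004],
  [0,0,-0.0004],
  [0,0,-0.0004],
  [0,0,-0.0004],
  [0,0,-0.0004],
  [0,0,-0.0004],
  [0,0,-0.0004],
  [0,0,-0.0004],
], yaw=[0,0,0,0,0,0,0,0], hand=[0.023,0.023,0.023,0.027,0.031,0.04,0.055,0.06])

```text
time_s: 23.9
tool_pos: [0.507, 0.2296, 0.1375]
tcp_rot: [[1.0, -0.0, -0.002], [-0.0, -1.0, -0.001], [-0.002, 0.001, -1.0]]
wrist_force: [-0.4, 0.2, -0.3]
finger_gap: 0.0554
```

The sleeve is up (ring at (293,310)) and the plug is in. Retreating straight up.

step_arm([
  [0,0,0],
  [0,0,0],
  [0,0,-0.02],
  [0,0,-0.05],
  [0,0,-0.09],
  [0,0,-0.12],
  [0,0,-0.13],
  [0,0,-0.13],
], yaw=[0,0,0,0,0,0,0,0], hand=[0.07,0.08,0.08,0.08,0.08,0.08,0.08,0.08])

```text
time_s: 24.9
tool_pos: [0.5072, 0.2298, 0.2673]
tcp_rot: [[1.0, -0.0, -0.002], [-0.0, -1.0, -0.001], [-0.002, 0.001, -1.0]]
wrist_force: [-0.3, 0.5, -0.0]
finger_gap: 0.0801
```

```bash
python3 z.py a6; python3 - <<'E'
from h import *
a=np.load('a6.npz')['im'];cv2.imwrite('pics/a6.png',cv2.resize(a[110:300,160:400],(758,600),interpolation=cv2.INTER_CUBIC))
im,d,W=cloud('a6')
m=(np.hypot(W[...,0]-.5065,W[...,1]-.2294)<.04)&(d>0)&(W[...,2]>.13)&(W[...,2]<.2);print('top z',W[m][:,2].max(),W[m].mean(0))
grab('wrist','w6');im,d,W=cloud('w6')
m=(np.hypot(W[...,0]-.5065,W[...,1]-.2294)<.04)&(d>0)&(W[...,2]>.145)&(W[...,2]<.2);Q=W[m]
print(len(Q),Q[:,2].max(),cv2.minAreaRect((Q[:,:2]*1000).astype(np.float32)))
E
```

```text
24.9 pos [0.5072 0.2298 0.2673] F [-0.33  0.47 -0.04] T [-0.125  0.016 -0.049] gap 0.0801
[[1.0, -0.0002, -0.0017], [-0.0002, -1.0, -0.0014], [-0.0017, 0.0014, -1.0]]
top flange z 8 0.06897592011158182
scene flange z 105 [0.06547637 0.06897878 0.07890331]
top z 0.17931021926263058 [0.50080355 0.22136876 0.16056387]
1472 0.17895746579816155 ((505.96966552734375, 230.30831909179688), (26.619827270507812, 41.76265335083008), 0.17256690561771393)
```

View pics/a6.png

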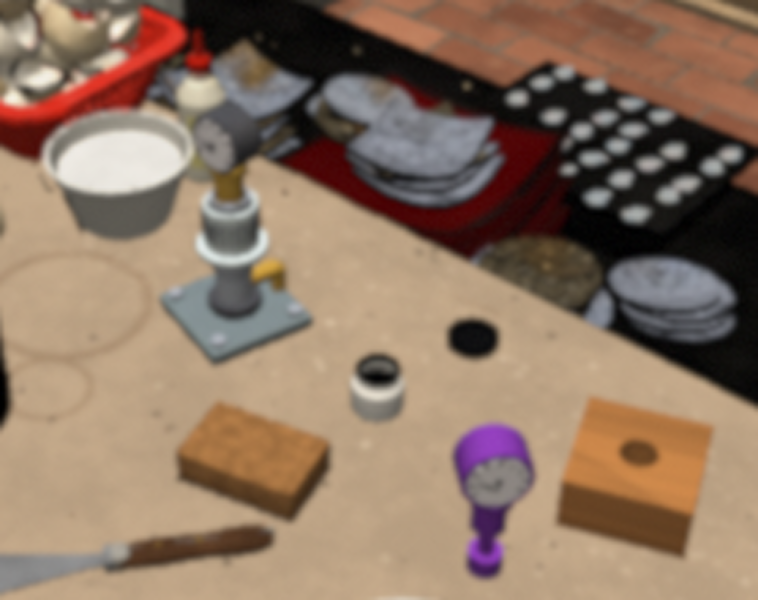

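The gauge stands upright in the outlet at (230,150), its case centre within 1 mm of the axis. The sleeve is up, the stand is empty and nothing else has moved. Handing in.

```bash
python3 -c "
from rig import *
print(close_job())"
```

```text
the job is handed in; nothing more can be done
None
```

The gauge is fitted: it stands upright in the outlet with the sleeve sprung back up. I handed the job in after about 25 s of robot time, with the gripper open and clear above it.

- **Sleeve:** I drew it down about 13 mm and let go. It stayed held about 10 mm down by itself.
- **Insertion:** I took the gauge from its stand and lowered the plug into the bore. The last part went in small steps, with at most about 9 N read after each step. I stopped when the sleeve jumped up; the flange read about 69 mm high, against 60 mm while held down.
- **Last checks:** The case top is at about 0.179 m, which puts the plug about 42 mm deep. The case centre is within 1 mm of the outlet axis, and the other things on the table look undisturbed.
- **What disagreed:** During the final steps the side force swung briefly by about ±2 N, and it was gone when the sleeve released. The top camera's flange check saw nothing while the gripper was in the way, so I relied on the scene camera until the arm had withdrawn. After that both cameras read 69 mm.

I did not pull on the gauge to test the lock.

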